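Pack the field-kit case in layers under its snap-in divider

TASK

Finish packing the field-kit case: lay the finned dummy load flat on the case floor in the empty bay beside the battery pack, then fit the divider plate over the bottom layer, with its edge on the robot's side tucked under the fixed lip and its opposite edge pressed down by feel, firmly but without forcing it, until it snaps home under the spring catch and lies level on the ledges. Last, stow the ferrite core flat on the divider, over its upright post. Leave the pliers and the tuning knob where they lie.

Things in the scene. Friction and masses are not known exactly. Their poses are not given: they have to be found in the camera images.
- case: open dark grey field-kit case, fixed to the desk; 212 (x) x 162 (y) mm outside, walls 6, rim at z 94; origin under its centre, on the desk; x runs lengthwise from the lip wall (robot's side) to the catch wall. Inside 200 x 150, floor at z 6. A metal divider frame (ledges, lip, catch) is screwed in at a height set by hand: ledge tops anywhere from z 46 to 68, not given, to be felt or seen
- case_bay (a point): middle of the empty bay, on the case floor, 35 mm from the case centre towards the lip wall; axes as the case's. The bay is 127 mm long in x (the lip overhangs its first 9 mm), up to a 10 mm high rib at case x = 27; beyond the rib lies the black battery pack, 60 x 116 x 36 mm, already stowed
- rim_lip (a point): top of the rim, mid-thickness, middle of the lip wall; axes as the case's. In the case below it is the frame's fixed lip, a bar as wide as the wall, jutting 9 mm in (case x -100 to -91), 17 mm high, underside 9 mm above the ledge tops. The ledges run along both long sides, 12 mm wide, 126 mm clear between. Only a divider sloped 5 to 18 degrees, lip edge low, goes under it
- rim_catch (a point): top of the rim, mid-thickness, middle of the catch wall; axes as the case's. In the case below it is the frame's spring catch: a steel roller 20 mm thick, 50 mm long along y, its axis 10.5 mm above the ledge tops, its nose 5 mm in from the wall face (to case x 95). It yields into the wall (6 N at first, 14 N after 5 mm) and springs out again over the divider's edge
- load_center (a point): centre of the aluminium dummy load, a can with square cooling fins lying on its side: 96 mm long (its x) x 38 x 38 mm, with a 16 mm thick brass connector standing 10 mm out of its +x end. z up; the point is 19 mm above its underside. 0.27 to 0.53 kg
- divider_post (a point): the divider: aluminium plate 197 (x) x 140 (y) x 5 mm; a square black lifting post, 22 x 22, stands 44 mm up from its middle, faces parallel to its edges. Point: on the post axis, 27 mm above the plate's underside; z up the post. Either short edge fits the lip. About 0.36 kg. Drawn fully back to the lip wall, its free edge rests on the roller at about 5 degrees and needs about 10 N to snap in; further out, more
- core_center (a point): centre of the green ferrite core, a plain ring lying flat: 64 mm outside diameter, 38 mm hole, 26 mm high; the point is 13 mm above its underside. 0.2 to 0.32 kg
- pliers_mid (a point): middle of the steel pliers with red handles, 185 mm long, lying flat on the desk; not to be moved
- tuning_knob: amber bakelite tuning knob on the desk, 66 mm across the skirt, 29 mm high, origin under its centre; not to be moved
There are look-alikes about, which are no part of the job. Of the things shaped like the part that bears load_center, the aluminium one is meant.

How it is judged:
By the outcome, as a careful person would: the job done as asked, in the order asked, and still so for the second after the job is handed in, with the robot touching nothing.
It also fails if it takes over 72 s, if anything falls off the work surface, if the arm or the gripper's body presses on something with over 40 N, if the wrist force passes 120 N, or if a joint passes its speed limit or range.

ROBOT

A 6-joint arm with a two-finger parallel gripper is mounted at the origin on the work surface. World frame = base frame: x ahead of the robot, y to its left, z up, the work surface at z = 0. Lengths are in m, angles in rad, forces in N, time in s.
With the tool pointing down it reaches from about 0.275 to 0.825 m from the base axis. Payload 4.9 kg.
Tool frame: the origin (TCP) lies midway between the tips of the shut fingers; the grasp point (between the pads) lies 19 mm behind it (grip_point_offset is the distance from the TCP to the grasp point, in m); z points along the fingers, x is the direction in which the jaws open and shut, and the axes are right-handed (so a half turn about z gives the same grasp; the last joint's range is limited). The gripper opens to 85 mm and grips with 20 to 120 N. Pads are 22 mm wide; open, the fingers measure 114 mm over their backs; the gripper's body (76 mm by 85 mm) begins 54 mm behind the grasp point. The pads swing forward as they close: fully open they stand 13 mm farther back than shut.
Start: joints at [-1.431, 0.326, -0.193, 1.052, 0, 1.437], TCP at [0.149, -0.53, 0.231] pointing down, gripper open.
Joint ranges: [-2.65, 2.65], [-0.97, 1.79], [-1.3, 1.35], [-1.93, 2.1], [-1.47, 1.37], [-3.14, 3.14]. Speed limits (rad/s): [2.57, 2.57, 3.14, 3.14, 3.14, 3.14].

INTERFACE

Orientations are given as a rotation vector (axis times angle).
In Python, from cell import * gives the robot as it stands. Calls block until the motion is done:
- movep(position, orientation): joint-space move of the TCP to a pose.
- move_l(position, velocity=0.15, rot=None, until_force=None): straight line of the TCP; rot=None keeps the orientation; velocity is the mean speed in m/s. With until_force (N) it stops when the force on the tool has changed by that much, and returns True; else False.
- set_joints(angles): joint-space move.
- let_go() and grab(newtons=None): open the fingers fully, or close them until they stop; newtons is the grip in N (None keeps the last).
- sleep(seconds).
- ik(position, orientation): joint angles nearest the present ones, or None.
- get_state(): the state.
- grab_frame(name): name is "side" or "top"; returns a dict with "img" (384x512x3 uint8, red, green, blue), "fx", "fy", "cx", "cy" (pixels), "k1" (the pictures are not rectified: a ray, as slopes to the right and down, at radius r is drawn at 1 + k1 r^2 times it, then the intrinsics apply), "cam_to_world" (4x4, takes a point from camera to world coordinates). Camera axes: x right, y down, z forward; pixel columns grow to the right and rows downward; lengths in m; the calibration is good to about 2 mm. A picture is of the moment at which its call begins. There is no depth.
A pose or a line that the arm cannot do raises MotionError and nothing moves.
- sign_off(): hands the job in, once; it reports no verdict.
Trained networks look in the newest picture that a camera, given by its name, has taken for a name from the list of things; names that differ only in an ending like _2 or _b are one class to them, and where a whole thing is asked for, a point or a joint stands for the part that bears it (a point fixed in the world has none). Each returns a list of dicts, best first, with "score" (0 to 1); they miss things now and then, are a little off and sometimes report something else, mostly with a low value. They report only what shows in the picture. A call takes as long as a camera call. They do not tell look-alikes from the thing itself.
- spot_in(camera, name): "centre" ([column, row] in pixels, amid what is visible of it).
- silhouettes(camera, name): "mask" (384x512 bool, what is visible of it) and "centre" ([column, row] in pixels, amid what is visible of it).
- tip_of(camera, name): "centre" ([column, row] in pixels: a listed point, or the origin of a listed thing).
The state is a dict: "clock": time; "q": joint angles; "joint_velocities": joint speeds; "tau": joint torques, N m; "position": TCP position; "eef_rot": TCP orientation; "contact_force": force on the tool from outside, world axes, zero at the start; "wrist_torque": the same for the moment, N m; "finger_gap": opening from 0.0 (shut) to 1.0 (fully open).
Only numpy, scipy, OpenCV 4.12 (cv2) and the standard library are available. Lean on these libraries where they do the work, as an engineer would, in place of code of your own. Each camera call takes 0.05 s, during which the arm holds its last target.

## Working session

There is one attempt and no reset: what is moved stays moved. The work goes in short steps, each a Python script; the robot and the scene stay as the last script left them, time stands still between calls to the robot, and variables do not carry over. Pictures are saved under pics/ and viewed, and the job is handed in when it is done.

```bash
ls; mkdir -p pics; python3 - <<'E'
from cell import *
import cv2
s=get_state(); print(s)
for n in ("side","top"):
    f=grab_frame(n); cv2.imwrite(f"pics/{n}0.png",cv2.resize(f["img"][:,:,::-1],(768,576),interpolation=cv2.INTER_CUBIC))
    print(n,f["fx"],f["fy"],f["cx"],f["cy"],f["k1"]); print(f["cam_to_world"])
    for t in ["case","case_bay","rim_lip","rim_catch","load_center","divider_post","core_center","pliers_mid","tuning_knob"]:
        print(t,[(round(d["score"],2),[round(float(c)) for c in d["centre"]]) for d in tip_of(n,t)])
print(get_state()["clock"])
E
```

```text
pics
{'clock': 0.0, 'q': array([-1.43119216e+00,  3.26937994e-01, -1.93568537e-01,  1.05198749e+00,
       -4.66366269e-06,  1.43659787e+00]), 'joint_velocities': array([ 1.83320520e-03,  1.21058468e-03, -5.35138101e-04,  3.57229835e-05,
       -1.17692359e-03,  7.24826978e-04]), 'tau': array([ 6.37320300e-04, -4.43398798e+01,  2.62439275e+01,  1.52683840e-02,
        1.66805637e-05,  9.44052772e-06]), 'position': array([ 0.14864766, -0.52894215,  0.23051086]), 'eef_rot': array([-2.50287408e+00,  1.89676624e+00,  1.89519331e-03]), 'contact_force': array([ 0.27935023, -0.88039925,  0.71714482]), 'wrist_torque': array([ 0.04850916, -0.02171951, -0.06646182]), 'finger_gap': 1.0000720947569937}
side 365.9249658167261 365.9249658167261 256.2349183675297 187.73860226098245 0.010429749619346241
[[-0.73402481 -0.34580623  0.5844875   0.01434349]
 [-0.67906531  0.38491486 -0.62506868  0.67999291]
 [-0.00882528 -0.8557211  -0.51736207  0.62287326]
 [ 0.          0.          0.          1.        ]]
case [(0.81, [284, 211]), (0.52, [231, 288]), (0.28, [306, 202])]
case_bay [(0.69, [290, 219])]

[... 269 characters left out ...]
)]
tuning_knob [(0.81, [182, 212]), (0.6, [283, 211])]
top 434.4616976219872 434.4616976219872 249.85170210198353 188.01189059222014 -0.10084410930986876
[[ 0.02543247 -0.9961643   0.08372499  0.52048282]
 [-0.99966818 -0.02500033  0.00620601  0.05389903]
 [-0.00408905 -0.08385504 -0.99646957  1.14405911]
 [ 0.          0.          0.          1.        ]]
case [(0.95, [280, 210])]
case_bay [(0.89, [276, 223])]
rim_lip [(0.78, [270, 253])]
rim_catch [(0.6, [289, 167])]
load_center [(0.9, [195, 190]), (0.75, [148, 200]), (0.7, [108, 164]), (0.63, [107, 229])]
divider_post [(0.89, [392, 242])]
core_center [(0.76, [158, 247])]
pliers_mid [(0.91, [371, 151])]
tuning_knob [(0.84, [201, 128])]
1.0
```

View pics/side0.png

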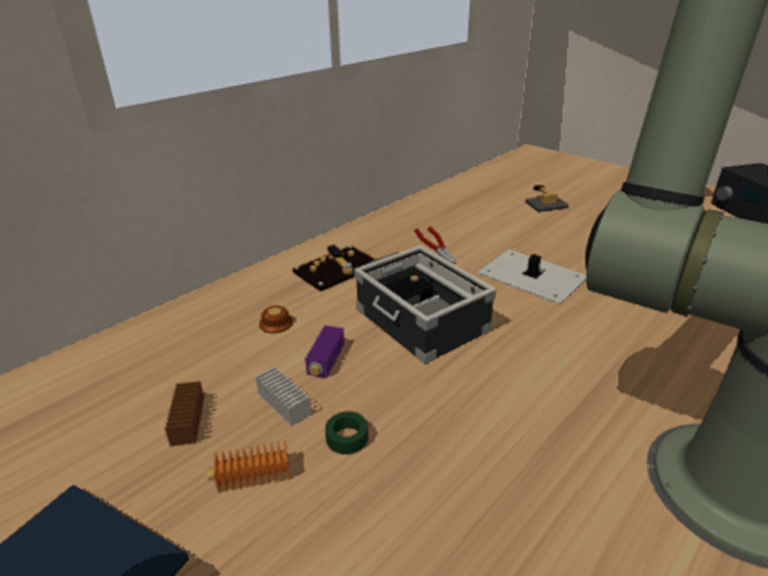

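View pics/top0.png

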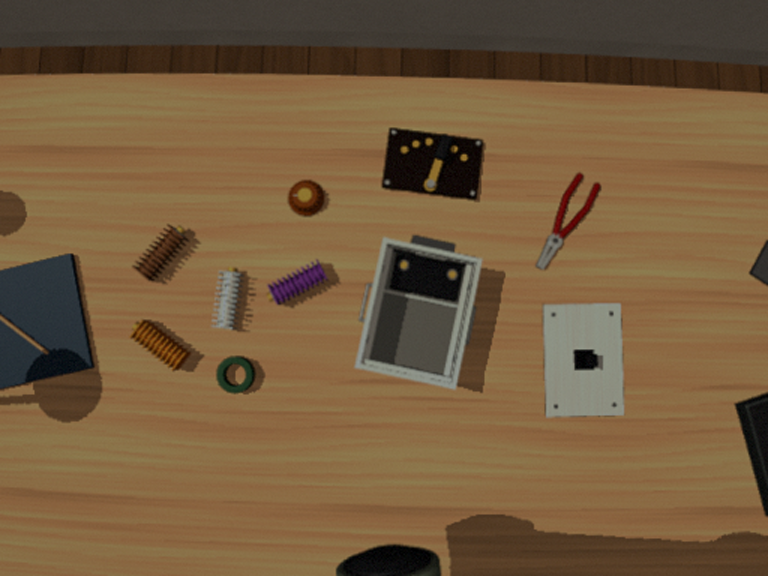

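The finned parts in the top picture (512 px scale) are purple (195,190), silver (152,200), brown (108,164) and orange (107,229). The silver one fits "aluminium". I'll confirm that in an enlarged crop while measuring.

```bash
cat > h.py <<'E'
from cell import *
import numpy as np, cv2
from scipy.spatial.transform import Rotation as R
from scipy.optimize import least_squares
def und(f,uv):
    uv=np.atleast_2d(np.asarray(uv,float))
    d=np.c_[(uv[:,0]-f["cx"])/f["fx"],(uv[:,1]-f["cy"])/f["fy"]]
    s=d.copy()
    for _ in range(20): s=d/(1+f["k1"]*(s**2).sum(1,keepdims=True))
    return s
def ray(f,uv):
    s=und(f,uv); T=f["cam_to_world"]
    return T[:3,3], np.c_[s,np.ones(len(s))]@T[:3,:3].T
def atz(f,uv,z):
    o,d=ray(f,uv); return o+d*((z-o[2])/d[:,2])[:,None]
def proj(f,P):
    P=np.atleast_2d(P); T=f["cam_to_world"]; c=(P-T[:3,3])@T[:3,:3]
    s=c[:,:2]/c[:,2:]; s=s*(1+f["k1"]*(s**2).sum(1,keepdims=True))
    return np.c_[s[:,0]*f["fx"]+f["cx"],s[:,1]*f["fy"]+f["cy"]]
def tri(f1,uv1,f2,uv2):
    o1,d1=ray(f1,uv1);o2,d2=ray(f2,uv2);d1=d1[0];d2=d2[0]
    A=np.c_[d1,-d2]; t=np.linalg.lstsq(A,o2-o1,rcond=None)[0]
    a=o1+d1*t[0];b=o2+d2*t[1]
    return (a+b)/2,np.linalg.norm(a-b)
def rot(a,tilt=0):
    """tool down, tool x at azimuth a"""
    x=np.array([np.cos(a),np.sin(a),0]);z=np.array([0,0,-1.]);y=np.cross(z,x)
    return R.from_matrix(np.c_[x,y,z])
E
python3 - <<'E'
from h import *
F={n:grab_frame(n) for n in ("side","top")}
import pickle; pickle.dump(F,open("F0.pkl","wb"))
im=F["top"]["img"][150:260,85:215,::-1]; a=cv2.resize(im,None,fx=5.5,fy=5.5,interpolation=cv2.INTER_CUBIC); cv2.imwrite("pics/crop_load.png",cv2.convertScaleAbs(a,alpha=1.5)[:600,:800])
im=F["top"]["img"][150:290,225:425,::-1]; a=cv2.resize(im,None,fx=4,fy=4,interpolation=cv2.INTER_CUBIC); cv2.imwrite("pics/crop_case.png",cv2.convertScaleAbs(a,alpha=1.8)[:600,:800])
im=F["side"]["img"][150:250,220:400,::-1]; a=cv2.resize(im,None,fx=4.4,fy=4.4,interpolation=cv2.INTER_CUBIC); cv2.imwrite("pics/crop_side.png",cv2.convertScaleAbs(a,alpha=1.5)[:600,:800])
exp={"case":0,"case_bay":.006,"rim_lip":.094,"rim_catch":.094,"divider_post":.027,"core_center":.013,"pliers_mid":.0,"tuning_knob":0,"load_center":.019}
for t,z in exp.items():
    tp=tip_of("top",t); sd=tip_of("side",t)
    for d in tp:
        p=atz(F["top"],d["centre"],z)[0]
        print(t,round(d["score"],2),np.round(d["centre"],1),"plane",np.round(p,4),end=" ")
        for e in sd:
            P,g=tri(F["top"],d["centre"],F["side"],e["centre"])
            if g<0.012: print("tri",np.round(P,4),round(g,4),end=" ")
        print()
for n in ["load_center","divider_post","core_center","case"]:
    for d in silhouettes("top",n):
        m=d["mask"].astype(np.uint8); pts=np.argwhere(m)[:,::-1]
        z={"load_center":.025,"divider_post":.005,"core_center":.026,"case":.094}[n]
        P=atz(F["top"],pts,z)[:,:2]; (c,s,a)=cv2.minAreaRect((P*1000).astype(np.float32))
        print(n,round(d["score"],2),np.round(d["centre"]),len(pts),"rect",np.round(c,1),np.round(s,1),round(a,1))
E
```

```text
case 0.88 [275.6 209.4] plane [ 0.5618 -0.0082  0.    ] tri [ 0.557  -0.0111  0.0096] 0.0113 
case_bay 0.78 [273.8 222.7] plane [ 0.5267 -0.0039  0.006 ] tri [ 0.5275 -0.0037 -0.0009] 0.0017 
rim_lip 0.87 [269.7 251.9] plane [0.456  0.0089 0.094 ] tri [0.4589 0.011  0.0998] 0.0062 
rim_lip 0.7 [277.2 209.6] plane [ 0.558 -0.007  0.094] 
rim_catch 0.94 [292.  166.8] plane [ 0.6632 -0.0409  0.094 ] tri [ 0.6659 -0.038   0.0967] 0.0082 
divider_post 0.82 [388.5 239.7] plane [ 0.4894 -0.3004  0.027 ] tri [ 0.4901 -0.2965  0.0387] 0.0009 
core_center 0.8 [157.6 247.6] plane [0.454  0.2969 0.013 ] tri [0.4504 0.2962 0.0031] 0.0082 
core_center 0.31 [389.5 240. ] plane [ 0.4883 -0.3075  0.013 ] 
tuning_knob 0.95 [201.  127.3] plane [0.7768 0.1963 0.    ] tri [0.7734 0.1933 0.0055] 0.0061 
load_center 0.96 [194.7 188.5] plane [0.6101 0.2044 0.019 ] tri [0.6066 0.2004 0.0293] 0.0075 
load_center 0.84 [108.  164.4] plane [0.6682 0.4375 0.019 ] tri [0.6689 0.4388 0.0166] 0.0012 
load_center 0.78 [149.1 197.9] plane [0.5825 0.3232 0.019 ] tri [0.5794 0.3184 0.0272] 0.0076 
load_center 0.55 [105.8 229.2] plane [0.4976 0.4345 0.019 ] tri [0.499  0.4326 0.0292] 0.0038 
load_center 0.32 [277.6 206.9] plane [ 0.5677 -0.0122  0.019 ] 
load_center 0.23 [202.9 132.2] plane [0.7595 0.1884 0.019 ] 
load_center 0.83 [110. 167.] 652 rect [659.3 433.9] [ 47.2 113.1] 54.4
load_center 0.74 [147. 198.] 521 rect [582.3 317.8] [ 40.5 104.9] 85.2
load_center 0.59 [197. 189.] 541 rect [608.  197.4] [ 38.5 104.2] 28.1
load_center 0.55 [105. 228.] 723 rect [498.8 433. ] [115.4  46.9] 55.1
load_center 0.44 [385. 240.] 4035 rect [ 490.5 -302.1] [198.4 146.5] 1.3
divider_post 0.61 [386. 241.] 4016 rect [ 491.3 -306.8] [200.1 145.8] 0.7
core_center 0.87 [153. 243.] 342 rect [452.4 295.7] [59.  62.4] 2.0
case 0.58 [279. 210.] 5438 rect [570.  -10.3] [183.  231.7] 78.8
```

View pics/crop_load.png

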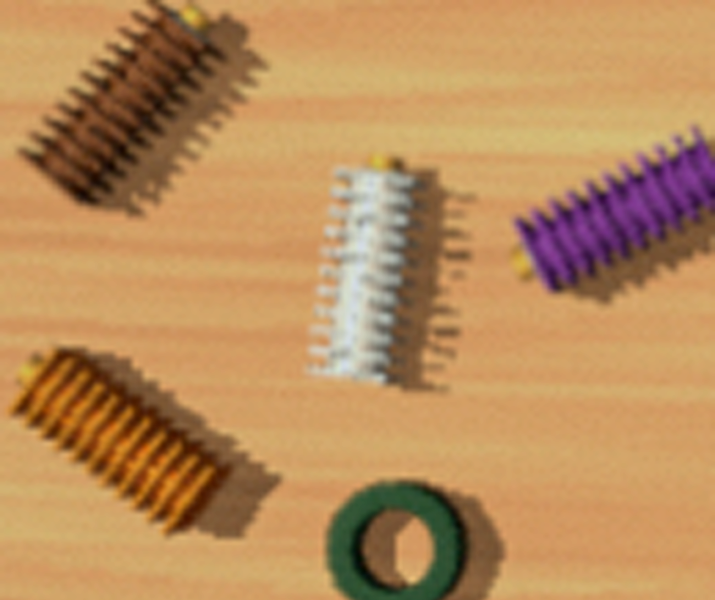

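View pics/crop_case.png

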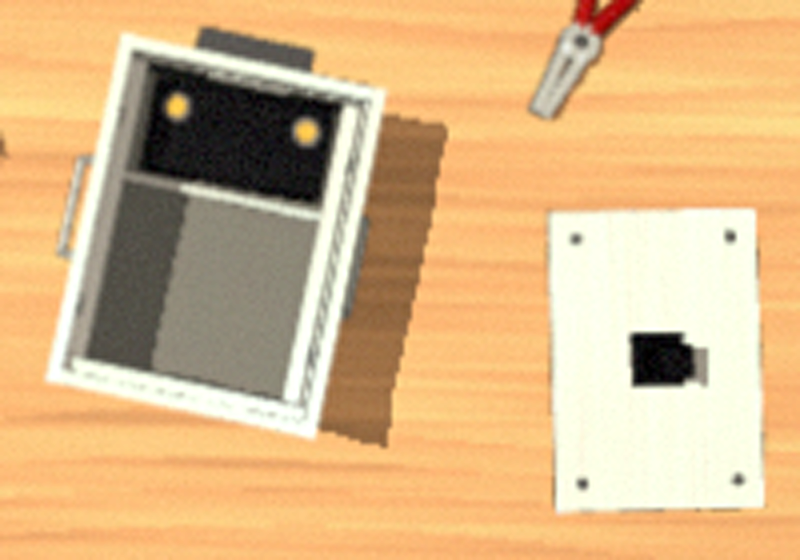

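View pics/crop_side.png

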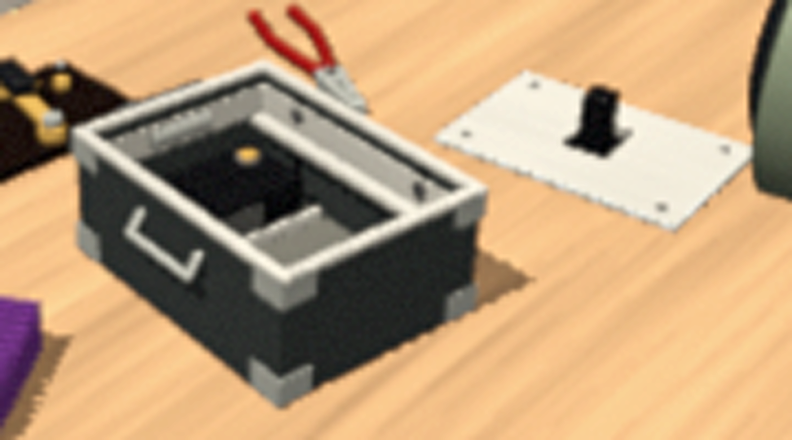

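Silver load confirmed: brass end at the top of the crop (385,160), towards world +x. Next I'll fit the rim, plate and load outlines precisely in both cameras.

```bash
cat > fit.py <<'E'
from h import *
import pickle
F=pickle.load(open("F0.pkl","rb"))
def rectfit(f,mask,z,L,W,out=False):
    cs,_=cv2.findContours(mask.astype(np.uint8),cv2.RETR_EXTERNAL,cv2.CHAIN_APPROX_NONE)
    c=max(cs,key=cv2.contourArea)[:,0,:].astype(float)
    P=atz(f,c,z)[:,:2]
    (c0,s,a)=cv2.minAreaRect((P*1000).astype(np.float32))
    c0=np.array(c0)/1000; a=np.radians(a)
    if s[0]<s[1]: a+=np.pi/2
    def res(p,half=True):
        ca,sa=np.cos(p[2]),np.sin(p[2]); q=(P-p[:2])@np.array([[ca,-sa],[sa,ca]])
        dx=abs(q[:,0])-(p[3]);dy=abs(q[:,1])-(p[4])
        return np.maximum(dx,dy)
    r=least_squares(res,[*c0,a,L/2,W/2],loss="soft_l1",f_scale=.001)
    p=r.x; return p, np.median(abs(res(p))),P
if __name__=="__main__":
    for n in ("top","side"):
        f=F[n]; im=f["img"].astype(int); 
        hsv=cv2.cvtColor(f["img"],cv2.COLOR_RGB2HSV)
        V=hsv[:,:,2];S=hsv[:,:,1]
        print(n,"white V/S at plate",V[200,370],S[200,370])
        m=(S<55)&(V>95)
        cv2.imwrite(f"pics/m_{n}.png",cv2.resize((m*255).astype(np.uint8),(768,576)))
        for t,z,L,W,c in (("case",.094,.212,.162,(.562,-.01)),("div",.005,.197,.140,(.489,-.302)),("load",.03,.096,.038,(.582,.32))):
            mm=m.copy(); 
            uv=proj(f,[[*c,z]])[0]
            r={"case":75,"div":70,"load":32}[t]
            b=np.zeros_like(mm); b[int(uv[1]-r):int(uv[1]+r),int(uv[0]-r):int(uv[0]+r)]=1
            lab=cv2.connectedComponents((mm&b).astype(np.uint8))[1]
            k=np.argmax(np.bincount(lab.ravel())[1:])+1
            p,e,P=rectfit(f,lab==k,z,L,W)
            print(n,t,(lab==k).sum(),"c",np.round(p[:2]*1000,1),"ang",round(np.degrees(p[2])%180,2),"size",np.round(p[3:]*2000,1),"res",round(e*1000,2))
E
python3 fit.py
```

```text
top white V/S at plate 138 137
top case 1898 c [562.  -11.1] ang 169.17 size [212.7 162.9] res 0.61
top div 3619 c [ 489.8 -307.9] ang 2.31 size [193.4 137. ] res 0.63
top load 376 c [578.4 317.1] ang 175.4 size [93.7 24.4] res 1.87
side white V/S at plate 155 21
side case 2642 c [ 930.9 -279.7] ang 41.5 size [361.8 364.4] res 15.57
side div 1202 c [ 492.1 -309. ] ang 2.3 size [194.9 135.9] res 1.67
side load 626 c [584.2 317.9] ang 174.51 size [103.4  48.6] res 1.18
```

View pics/m_top.png

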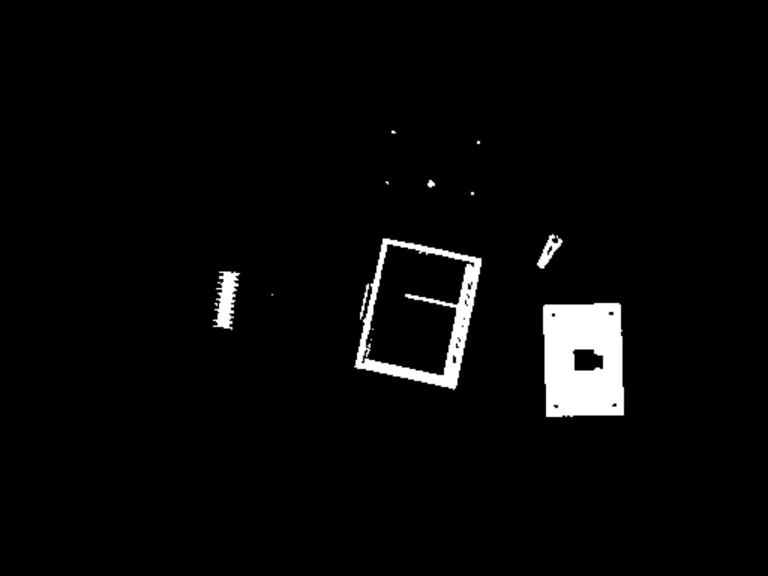

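View pics/m_side.png

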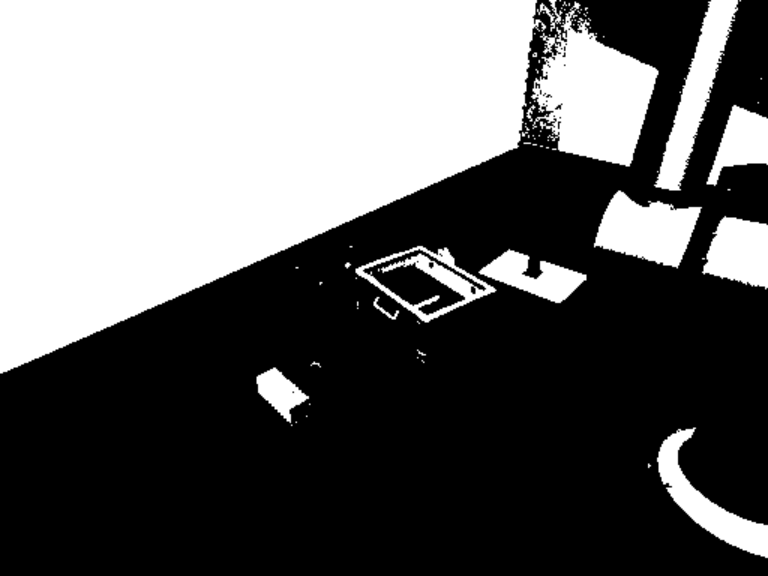

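```bash
cat > ov.py <<'E'
from fit import *
C=np.array([.562,-.0111]); A=np.radians(-10.83)
def cw(p,C=C,A=A):
    p=np.atleast_2d(np.asarray(p,float)); c,s=np.cos(A),np.sin(A)
    return np.c_[C[0]+c*p[:,0]-s*p[:,1],C[1]+s*p[:,0]+c*p[:,1],p[:,2]]
def rectpts(L,W,z): return [[-L/2,-W/2,z],[L/2,-W/2,z],[L/2,W/2,z],[-L/2,W/2,z]]
def draw(im,f,pts,off,k,col,closed=True):
    uv=(proj(f,pts)-off+.5)*k
    cv2.polylines(im,[np.round(uv*16).astype(np.int32)],closed,col,1,cv2.LINE_AA,4)
if __name__=="__main__":
    for n,(x0,y0,x1,y1),k in (("top",(230,150,330,265),5.2),("side",(225,160,340,242),6.9)):
        f=F[n]; im=cv2.convertScaleAbs(cv2.resize(f["img"][y0:y1,x0:x1,::-1],None,fx=k,fy=k,interpolation=cv2.INTER_CUBIC),alpha=1.6)
        o=np.array([x0,y0])
        draw(im,f,cw(rectpts(.212,.162,.094)),o,k,(0,0,255))
        draw(im,f,cw(rectpts(.200,.150,.094)),o,k,(0,0,255))
        for z,col in ((.046,(255,0,0)),(.057,(0,255,0)),(.068,(255,0,255))):
            draw(im,f,cw([[-.1,-.063,z],[.1,-.063,z]]),o,k,col,False)
            draw(im,f,cw([[-.1,.063,z],[.1,.063,z]]),o,k,col,False)
        cv2.imwrite(f"pics/ov_{n}.png",im); print(im.shape)
    f=F["side"]; hsv=cv2.cvtColor(f["img"],cv2.COLOR_RGB2HSV); m=(hsv[:,:,1]<55)&(hsv[:,:,2]>95)
    b=np.zeros_like(m); b[158:216,236:332]=1; b[:175,:250]&=True
    lab=cv2.connectedComponents((m&b).astype(np.uint8))[1]
    k=np.argmax(np.bincount(lab.ravel())[1:])+1
    p,e,P=rectfit(f,lab==k,.094,.212,.162)
    print("side case",p[:2]*1000,np.degrees(p[2])%180,p[3:]*2000,e)
E
python3 ov.py
```

```text
(598, 520, 3)
(566, 794, 3)
side case [566.43945128 -14.57024973] 168.56112790653393 [216.88080157 167.26843503] 0.0011562423559557458
```

View pics/ov_top.png

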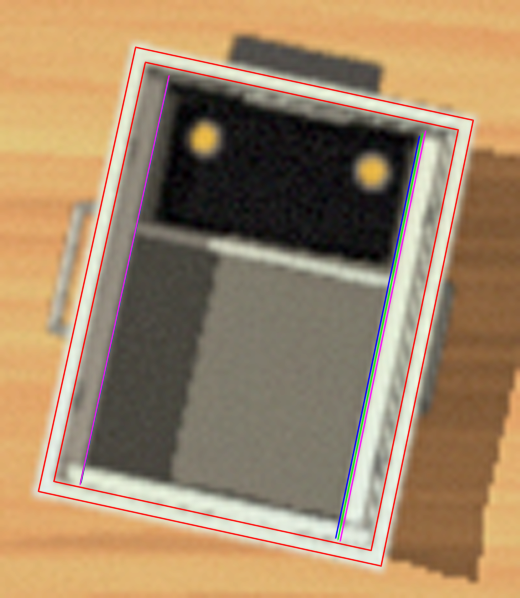

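View pics/ov_side.png

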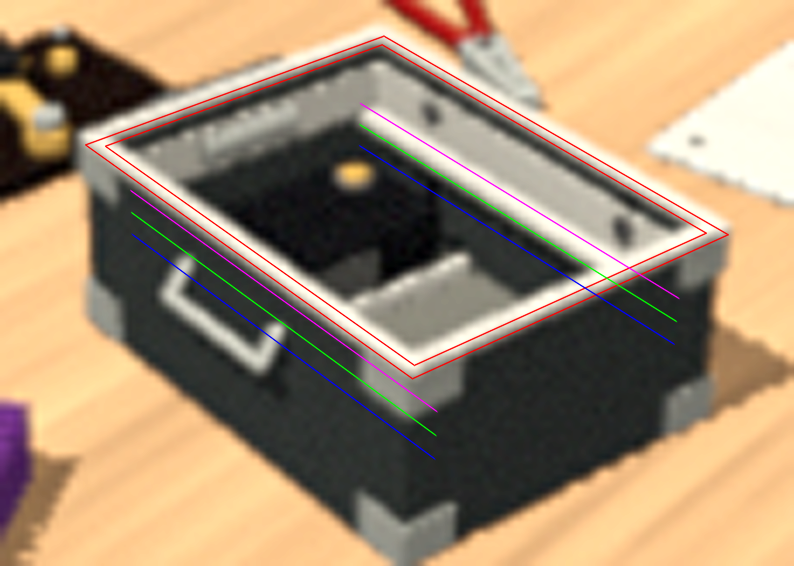

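```bash
cat > sil.py <<'E'
from h import *
from scipy.optimize import minimize
def box(x0,x1,w,z0,z1): return np.array([[x,y,z] for x in (x0,x1) for y in (-w/2,w/2) for z in (z0,z1)])
M={"load_center":[box(-.048,.048,.038,0,.038),box(.048,.058,.016,.011,.027)],
   "core_center":[np.array([[.032*np.cos(t),.032*np.sin(t),z] for t in np.linspace(0,6.28,40) for z in (0,.026)])],
   "divider_post":[box(-.0985,.0985,.140,0,.005),box(-.011,.011,.022,0,.049)]}
def render(f,parts,p,z0=0,ss=4):
    h=np.zeros((384*ss,512*ss),np.uint8); c,s=np.cos(p[2]),np.sin(p[2])
    for q in parts:
        w=np.c_[p[0]+c*q[:,0]-s*q[:,1],p[1]+s*q[:,0]+c*q[:,1],q[:,2]+z0]
        uv=((proj(f,w)+.5)*ss-.5).astype(np.float32)
        cv2.fillConvexPoly(h,np.round(cv2.convexHull(uv)).astype(np.int32),1)
    return h
def fitpose(f,mask,parts,p0,z0=0,hole=None):
    ss=4; m=cv2.resize(mask.astype(np.uint8),None,fx=ss,fy=ss,interpolation=cv2.INTER_NEAREST)
    m=cv2.morphologyEx(m,cv2.MORPH_CLOSE,np.ones((25,25),np.uint8))
    cs,_=cv2.findContours(m,cv2.RETR_EXTERNAL,cv2.CHAIN_APPROX_NONE); m=cv2.drawContours(m*0,cs,-1,1,-1)
    def cost(p):
        r=render(f,parts,p,z0); return 1-(r&m).sum()/(r|m).sum()
    S=np.array([p0+d for d in ([0,0,0],[.008,0,0],[0,.008,0],[0,0,.1])])
    r=minimize(cost,p0,method="Nelder-Mead",options=dict(initial_simplex=S,xatol=2e-4,fatol=1e-4))
    return r.x,r.fun
E
python3 - <<'E'
from sil import *
import pickle
F=pickle.load(open("F0.pkl","rb"))
P0={"load_center":[.58,.318,np.radians(-5)],"core_center":[.452,.296,0],"divider_post":[.490,-.308,np.radians(2.3)]}
for n,p0 in P0.items():
    for cam in ("top","side"):
        uv=proj(F[cam],[[*p0[:2],.019]])[0]
        for d in silhouettes(cam,n):
            if np.hypot(*(np.array(d["centre"])-uv))<12:
                p,e=fitpose(F[cam],d["mask"],M[n],np.array(p0))
                print(n,cam,round(d["score"],2),np.round(p[:2]*1000,1),round(np.degrees(p[2]),1),"1-iou",round(e,3))
print(get_state()["clock"])
E
```

```text
load_center top 0.74 [577.5 316.8] -1.8 1-iou 0.262
load_center side 0.97 [584.4 312.1] -6.4 1-iou 0.073
core_center top 0.87 [451.  299.4] 5.1 1-iou 0.085
core_center side 0.85 [454.6 294.8] 3.0 1-iou 0.036
divider_post top 0.61 [ 490.5 -309.4] 1.3 1-iou 0.026
divider_post side 0.63 [ 493.7 -316.2] 2.0 1-iou 0.064
2.5
```

```bash
python3 - <<'E'
from ov import *
def at(p): return lambda q: cw(q,np.array(p[:2]),np.radians(p[2]))
tiles=[]
for n,(x0,y0,x1,y1) in (("top",(125,170,185,265)),("side",(165,240,250,305))):
    f=F[n]; k=6
    im=cv2.convertScaleAbs(cv2.resize(f["img"][y0:y1,x0:x1,::-1],None,fx=k,fy=k,interpolation=cv2.INTER_CUBIC),alpha=1.4); o=np.array([x0,y0])
    g=at((.580,.316,-5.)); 
    draw(im,f,g(rectpts(.096,.038,0)),o,k,(255,0,0)); draw(im,f,g(rectpts(.096,.038,.038)),o,k,(0,0,255))
    draw(im,f,g([[.048,0,.019],[.058,0,.019]]),o,k,(0,255,0),False)
    g=at((.453,.297,0)); t=np.linspace(0,6.28,40)
    for r in(.032,.019):
        for z,c in((0,(255,0,0)),(.026,(0,0,255))): draw(im,f,g(np.c_[r*np.cos(t),r*np.sin(t),0*t+z]),o,k,c)
    tiles.append(im); print(im.shape)
    cv2.imwrite(f"pics/ovl_{n}.png",im)
E
```

```text
(570, 360, 3)
(390, 510, 3)
```

View pics/ovl_top.png

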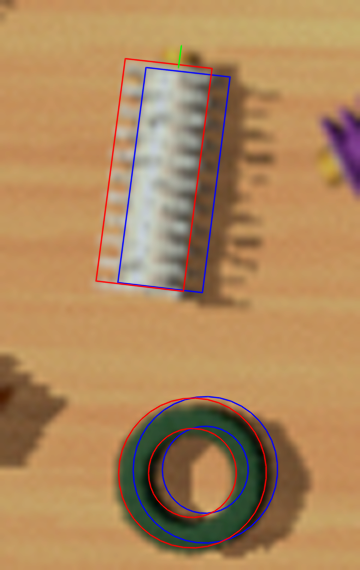

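View pics/ovl_side.png

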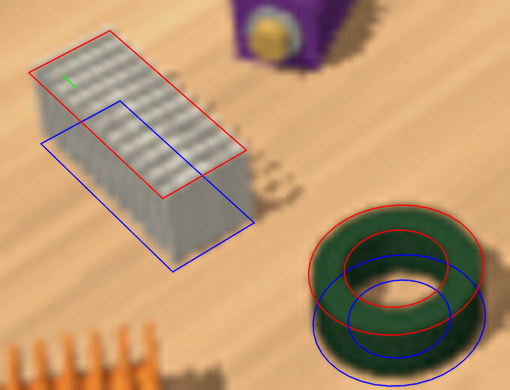

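Load pose is about (0.578, 0.316), yaw −5.5°, and the overlays agree within about 2 mm. Now picking it up.

```bash
python3 - <<'E'
from h import *
a=np.radians(84.5); r=rot(a).as_rotvec()
t=get_state()["clock"]
movep([.578,.317,.10],r); print(get_state()["clock"]-t,get_state()["q"].round(2))
hit=move_l([.578,.317,.005],.12,until_force=12); print(hit,get_state()["position"])
grab(60); s=get_state(); print(s["clock"],s["finger_gap"],s["contact_force"])
move_l([.578,.317,.15],.25); s=get_state(); print(s["clock"],s["finger_gap"],s["contact_force"].round(2),s["wrist_torque"].round(3))
f=grab_frame("side"); 
cv2.imwrite("pics/s1.png",cv2.resize(f["img"][130:330,90:360,::-1],None,fx=2.9,fy=2.9))
E
```

```text
3.3417000000000003 [ 0.39  0.63 -0.05  0.89 -0.    0.49]
False [0.57869792 0.31728093 0.00576822]
7.2833 0.4333181695546797 [-1.36771    -2.65504369  5.58097203]
8.0167 0.436088608380119 [-0.66 -0.04 -5.6 ] [-0.02   0.025  0.03 ]
```

View pics/s1.png

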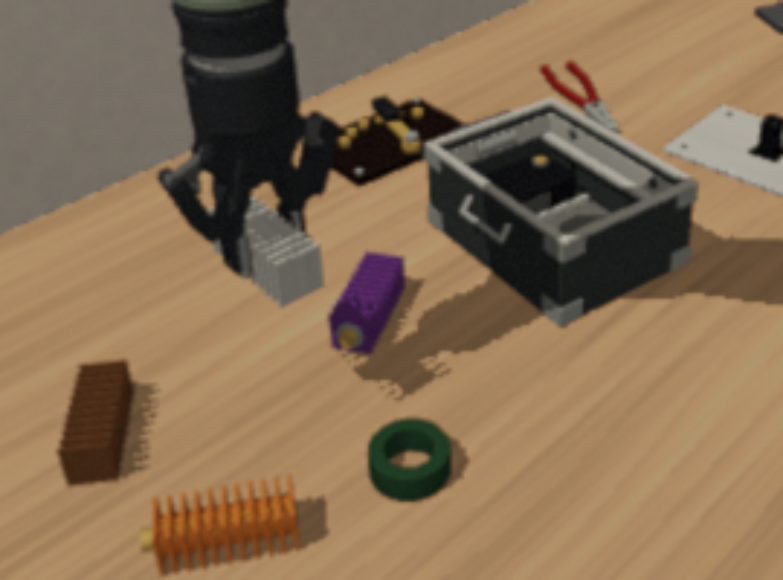

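```bash
python3 - <<'E'
from fit import *
f=F["side"]
print(atz(f,[[187.2,235.2],[200.3,228.3]],.1442), "model front corners", )
a=np.radians(-5.5);c,s=np.cos(a),np.sin(a)
for y in(.019,-.019): print(.578-.048*c-s*y,.3165-.048*s+c*y)
E
```

```text
[[0.53230964 0.33843529 0.1442    ]
 [0.53023915 0.30489849 0.1442    ]] model front corners
0.5320420517762596 0.34001312388994714
0.5283999131804911 0.30218806835199435
```

```bash
cat >> h.py <<'E'
C=np.array([.5625,-.012]); A=np.radians(-10.83)
def cw(x,y,z): 
    c,s=np.cos(A),np.sin(A); return np.array([C[0]+c*x-s*y,C[1]+s*x+c*y,z])
E
python3 - <<'E'
from h import *
r=rot(A+np.pi/2).as_rotvec()
movep(cw(-.037,0,.15),r); s0=get_state(); print(s0["clock"],s0["position"],cw(-.037,0,.15))
hit=move_l(cw(-.037,0,.03),.15,until_force=10); s=get_state(); print(hit,s["position"],s["contact_force"]-s0["contact_force"],s["clock"])
if not hit:
    hit=move_l(cw(-.037,0,.010),.04,until_force=5); s=get_state(); print(hit,s["position"],s["contact_force"]-s0["contact_force"],s["clock"])
f=grab_frame("side"); cv2.imwrite("pics/s2.png",cv2.resize(f["img"][110:260,190:400,::-1],None,fx=3.8,fy=3.8))
E
```

```text
9.3 [ 0.52669352 -0.00425272  0.14993911] [ 0.52615901 -0.00504786  0.15      ]
False [ 0.52706851 -0.00487368  0.03069068] [ 0.03707544 -0.91966724 -0.5030942 ] 10.25
True [ 0.52621006 -0.00497281  0.01166621] [-0.15986061 -1.25608342  8.4810448 ] 10.725
```

View pics/s2.png

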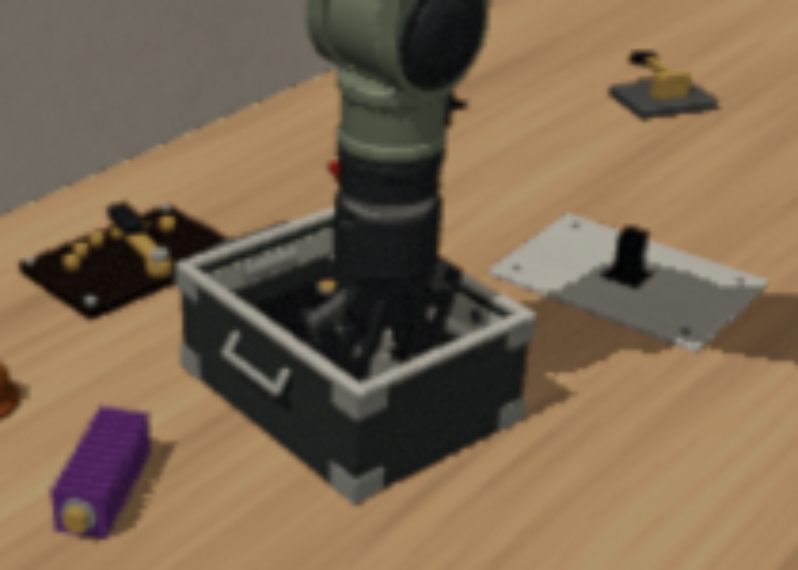

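Contact came at TCP z 0.0117 against 0.0118 expected, so the load is on the floor. Release, retreat and look.

```bash
python3 - <<'E'
from h import *
let_go(); s=get_state(); print(s["finger_gap"],s["contact_force"],s["clock"])
hit=move_l(cw(-.037,0,.17),.25,until_force=15); print(hit)
a=np.radians(2.3)
movep([.4905,-.308,.14],rot(a).as_rotvec()); s=get_state(); print(s["clock"],s["q"].round(2),s["contact_force"].round(2))
for n,(x0,y0,x1,y1),k in (("top",(225,155,345,270),5),("side",(225,150,345,240),6.5)):
    f=grab_frame(n); cv2.imwrite(f"pics/{n}3.png",cv2.convertScaleAbs(cv2.resize(f["img"][y0:y1,x0:x1,::-1],None,fx=k,fy=k,interpolation=cv2.INTER_CUBIC),alpha=1.6))
import pickle; pickle.dump({"top":grab_frame("top"),"side":f},open("F3.pkl","wb"))
E
```

```text
0.9988929668214154 [-0.84779889 -5.34946235 -0.47439727] 11.3083
False
13.2667 [-0.69  0.45 -0.25  0.87  0.    0.84] [-0.23  0.69 -0.18]
```

View pics/top3.png

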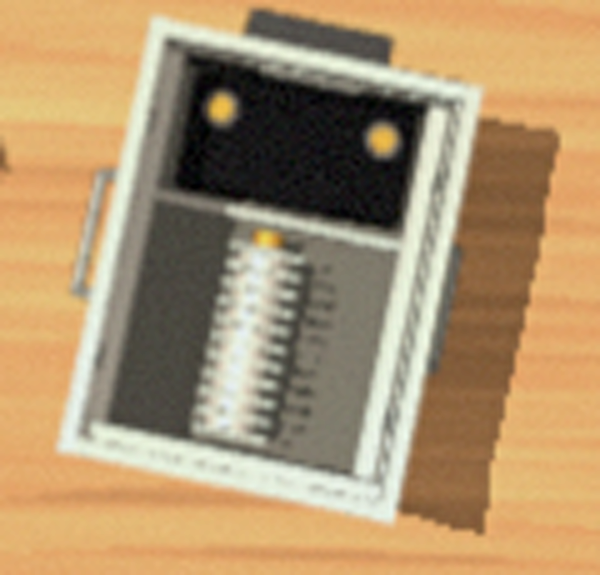

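View pics/side3.png

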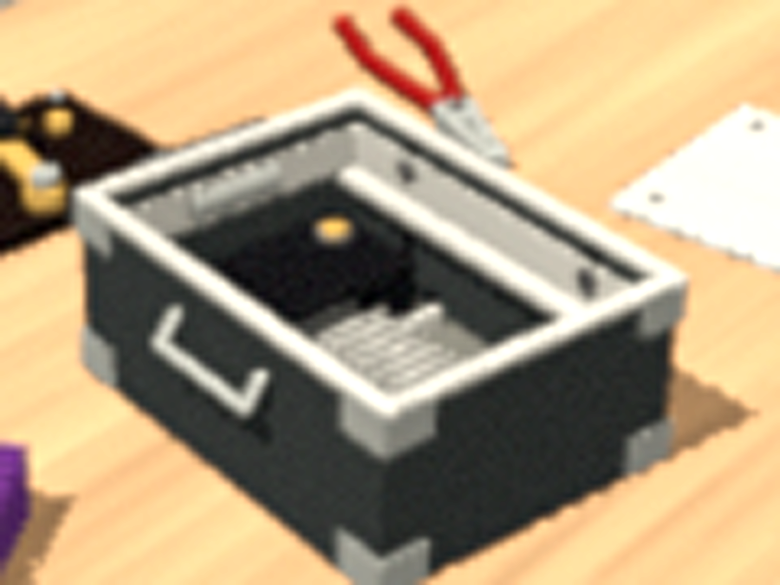

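```bash
python3 - <<'E'
from h import *
import pickle
f=pickle.load(open("F3.pkl","rb"))["side"]
g=cv2.GaussianBlur(f["img"],(0,0),.6).astype(float).mean(2)
# vertical profile at column positions; predicted rows
from scipy.optimize import brentq
for col in (282,288,294,300,306,309):
    rows=np.arange(165,212); prof=f["img"][165:212,col].mean(1).round()
    def rowfor(y,z):
        h=lambda x: proj(f,[cw(x,y,z)])[0][0]-col
        try: x=brentq(h,-.15,.15); return round(float(proj(f,[cw(x,y,z)])[0][1]),1)
        except Exception: return None
    print(col,{z:(rowfor(-.063,z/1000),rowfor(-.075,z/1000)) for z in (46,54,58,62,68)}, "rim outer",rowfor(-.081,.094),"rim in",rowfor(-.075,.094))
    print({int(r):int(v) for r,v in zip(rows,prof)})
E
```

```text
282 {46: (183.8, 180.8), 54: (181.5, 178.5), 58: (180.4, 177.4), 62: (179.2, 176.2), 68: (177.5, 174.5)} rim outer 165.6 rim in 167.0
{165: 159, 166: 145, 167: 109, 168: 61, 169: 48, 170: 101, 171: 119, 172: 119, 173: 118, 174: 117, 175: 115, 176: 121, 177: 150, 178: 161, 179: 153, 180: 121, 181: 72, 182: 31, 183: 20, 184: 30, 185: 27, 186: 19, 187: 17, 188: 13, 189: 13, 190: 15, 191: 16, 192: 17, 193: 7, 194: 7, 195: 1, 196: 13, 197: 57, 198: 113, 199: 115, 200: 133, 201: 115, 202: 128, 203: 126, 204: 113, 205: 119, 206: 106, 207: 115, 208: 114, 209: 140, 210: 164, 211: 169}
288 {46: (187.6, 184.5), 54: (185.3, 182.2), 58: (184.1, 181.0), 62: (182.9, 179.9), 68: (181.2, 178.1)} rim outer 169.0 rim in 170.5
{165: 57, 166: 112, 167: 139, 168: 157, 169: 156, 170: 132, 171: 81, 172: 31, 173: 54, 174: 106, 175: 94, 176: 73, 177: 71, 178: 106, 179: 115, 180: 126, 181: 154, 182: 162, 183: 146, 184: 113, 185: 62, 186: 20, 187: 14, 188: 21, 189: 21, 190: 18, 191: 14, 192: 18, 193: 14, 194: 6, 195: 14, 196: 22, 197: 47, 198: 114, 199: 127, 200: 116, 201: 100, 202: 120, 203: 110, 204: 124, 205
[... 1714 characters left out ...]
00: 54, 201: 122, 202: 158, 203: 141, 204: 98, 205: 49, 206: 26, 207: 24, 208: 25, 209: 26, 210: 25, 211: 26}
309 {46: (200.8, 197.5), 54: (198.3, 195.1), 58: (197.1, 193.9), 62: (195.9, 192.7), 68: (194.0, 190.8)} rim outer 181.2 rim in 182.7
{165: 139, 166: 141, 167: 139, 168: 135, 169: 133, 170: 134, 171: 137, 172: 139, 173: 139, 174: 140, 175: 136, 176: 133, 177: 132, 178: 132, 179: 135, 180: 157, 181: 165, 182: 142, 183: 96, 184: 47, 185: 48, 186: 105, 187: 124, 188: 123, 189: 122, 190: 122, 191: 120, 192: 120, 193: 137, 194: 160, 195: 166, 196: 150, 197: 117, 198: 65, 199: 72, 200: 151, 201: 161, 202: 129, 203: 80, 204: 38, 205: 22, 206: 24, 207: 25, 208: 24, 209: 28, 210: 24, 211: 24}
```

The load sits flat in the bay with its brass end at (267,238), short of the rib. The ledge edges in the side picture put the ledge tops at about z 61. Now gripping the divider post and checking IK for the tilted poses.

```bash
cat >> h.py <<'E'
GZ=.012
def plate(xl,zl,th,y=0.,L=.0985,gz=None):
    """TCP pose for lip-edge lower corner at case (xl,y), height zl, slope th(deg)"""
    gz=GZ if gz is None else gz
    t=np.radians(th); u=np.array([np.cos(t),0,np.sin(t)]); n=np.array([-np.sin(t),0,np.cos(t)])
    p=np.array([xl,y,zl])+L*u+gz*n
    Rz=R.from_euler("z",A).as_matrix()
    X=Rz@u; Z=-(Rz@n); Y=np.cross(Z,X)
    return cw(*p), R.from_matrix(np.c_[X,Y,Z]).as_rotvec()
E
python3 - <<'E'
from h import *
for a in [(-.086,.15,13),(-.086,.061,13),(-.099,.061,13),(-.099,.061,5)]: 
    p,r=plate(*a); print(a,p.round(3),ik(p,r))
s0=get_state()
hit=move_l([.4905,-.308,.014],.15,until_force=10); print(hit)
move_l([.4905,-.308,GZ],.05,until_force=6)
grab(100); s=get_state(); print(s["clock"],s["position"],s["finger_gap"]*85,s["contact_force"])
move_l([.4905,-.308,.16],.25); s=get_state(); print(s["clock"],s["finger_gap"]*85,(s["contact_force"]-s0["contact_force"]).round(2),s["wrist_torque"].round(3))
f=grab_frame("side"); cv2.imwrite("pics/s4.png",cv2.resize(f["img"][80:240,230:450,::-1],None,fx=3.5,fy=3.5))
E
```

```text
(-0.086, 0.15, 13) [ 0.57  -0.013  0.184] [-0.14804053  0.2425479  -0.46892266  0.63261698 -0.00921574  1.6107258 ]
(-0.086, 0.061, 13) [ 0.57  -0.013  0.095] [-0.14804053  0.35431874 -0.58180289  0.40796591 -0.00921574  1.6107258 ]
(-0.099, 0.061, 13) [ 0.557 -0.011  0.095] [-0.14694063  0.33451281 -0.61343743  0.39614731 -0.00946296  1.61179761]
(-0.099, 0.061, 5) [ 0.561 -0.012  0.082] [-0.15056491  0.43434991 -0.46248685  0.58675728 -0.00335069  1.60910439]
False
15.2667 [ 0.49078502 -0.30818938  0.01232413] 20.786264467890017 [0.16290683 1.46102987 2.73602053]
16.0083 20.704085139199332 [-1.01 -0.54 -4.42] [ 0.041  0.042 -0.013]
```

View pics/s4.png

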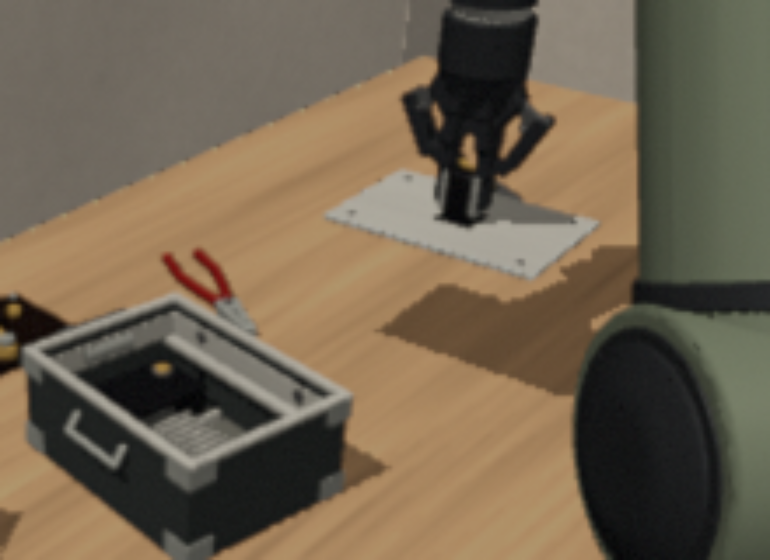

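```bash
python3 - <<'E'
from fit import *
f=F["side"]; c=np.array([[327,214],[403,170],[600,224],[530,278]])/3.5+[230,80]
P=atz(f,c-.3,.1527); print(P.round(4)); print(P.mean(0))
E
```

```text
[[ 0.5825 -0.2371  0.1527]
 [ 0.5864 -0.3725  0.1527]
 [ 0.3921 -0.3769  0.1527]
 [ 0.3889 -0.2391  0.1527]]
[ 0.48747899 -0.30638068  0.1527    ]
```

```bash
python3 - <<'E'
from h import *
p,r=plate(-.085,.14,13); movep(p,r); sleep(.2); s0=get_state(); print(s0["clock"],s0["position"]-p,s0["contact_force"].round(2))
p2,_=plate(-.085,.070,13); hit=move_l(p2,.15,until_force=6); s=get_state(); print(hit,s["clock"],(s["position"]-p2).round(4),(s["contact_force"]-s0["contact_force"]).round(2))
if not hit:
    p3,_=plate(-.085,.052,13); hit=move_l(p3,.02,until_force=4); s=get_state()
    print("touch",hit,s["clock"],"zl",s["position"][2]-p3[2]+.052,(s["position"]-p3).round(4),(s["contact_force"]-s0["contact_force"]).round(2),s["wrist_torque"]-s0["wrist_torque"])
f=grab_frame("side"); cv2.imwrite("pics/s5.png",cv2.resize(f["img"][80:260,190:400,::-1],None,fx=3.3,fy=3.3))
E
```

```text
17.425 [ 0.00014861 -0.00123702 -0.00020005] [-0.34 -1.13 -3.85]
False 18.0417 [ 0.0005 -0.0003  0.0004] [ 0.7   1.42 -0.33]
touch True 18.65 zl 0.058974370193807725 [0.0004 0.     0.007 ] [1.03 1.88 9.48] [-0.05165217  0.34844355  0.09664146]
```

View pics/s5.png

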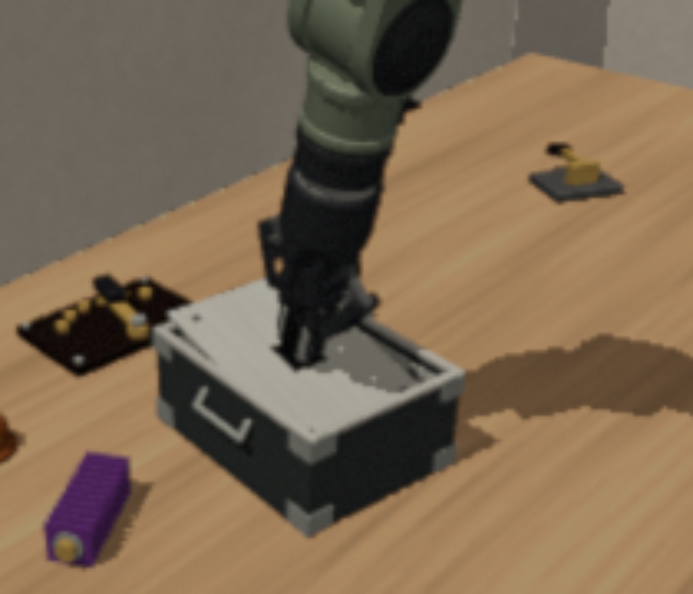

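Touch at about z 59, which is consistent with the ledges (61 seen). Easing up slightly and drawing back under the lip.

```bash
python3 - <<'E'
from h import *
Z=.0600
p,r=plate(-.085,Z,13); move_l(p,.02); s0=get_state(); print(s0["contact_force"].round(2),(s0["position"]-p).round(4))
p2,_=plate(-.104,Z,13); hit=move_l(p2,.025,until_force=7); s=get_state()
ax=np.array([np.cos(A),np.sin(A)])
print(hit,s["clock"],"xl",-.104+(s["position"]-p2)[:2]@ax,"z",(s["position"]-p2)[2],(s["contact_force"]-s0["contact_force"]).round(2),(s["wrist_torque"]-s0["wrist_torque"]).round(3))
for n,(x0,y0,x1,y1),k in (("side",(190,120,360,250),4.5),("top",(225,150,350,270),4.9)):
    f=grab_frame(n); cv2.imwrite(f"pics/{n}6.png",cv2.convertScaleAbs(cv2.resize(f["img"][y0:y1,x0:x1,::-1],None,fx=k,fy=k,interpolation=cv2.INTER_CUBIC),alpha=1.4))
E
```

```text
[-0.37 -1.5  -2.98] [-0.0004  0.0001 -0.0004]
True 19.575 xl -0.09779102869922611 z 0.0005126799863207215 [ 3.07 -0.07 -0.58] [-0.518 -0.9   -0.066]
```

View pics/side6.png

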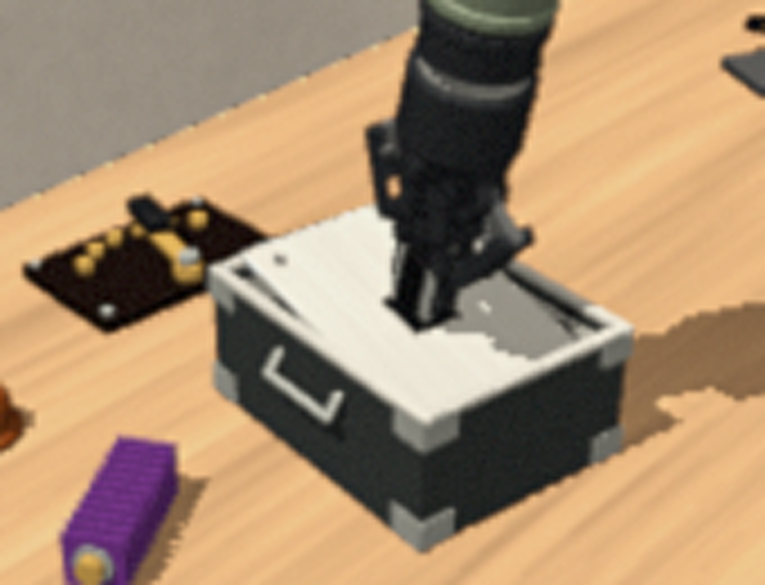

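View pics/top6.png

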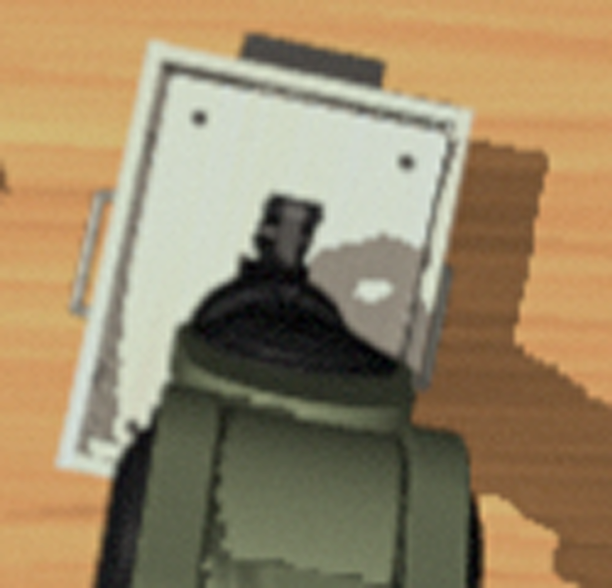

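```bash
python3 - <<'E'
from h import *
xc=-.0983; Z=.0597
s0=get_state()
for th,v in ((10,.03),(7.5,.03),(6,.02),(5,.015),(4.2,.012)):
    p,r=plate(xc+.005*np.sin(np.radians(th)),Z,th); hit=move_l(p,v,rot=r,until_force=6); s=get_state()
    n=R.from_rotvec(s["eef_rot"]).as_matrix()[2]; 
    print(th,hit,round(s["clock"],2),"tilt",np.degrees(np.arccos(-n[2])).round(2),(s["position"]-p).round(4),(s["contact_force"]-s0["contact_force"]).round(2),(s["wrist_torque"]-s0["wrist_torque"]).round(3))
    if hit: break
E
```

```text
10 False 20.01 tilt 9.96 [-0.0003  0.0001 -0.0004] [-2.78  1.85  1.19] [0.196 0.729 0.065]
7.5 False 20.3 tilt 7.5 [-0.0003  0.0001 -0.0003] [-2.41  1.18  1.38] [0.256 0.67  0.092]
6 False 20.57 tilt 6.01 [-0.0004  0.0001 -0.0002] [-3.2   1.08  0.07] [ 0.278  0.583 -0.008]
5 False 20.84 tilt 4.99 [-0.0003  0.0001 -0.0002] [-3.42  1.49  0.14] [0.323 0.583 0.07 ]
4.2 False 21.11 tilt 4.15 [-0.0004  0.0001  0.    ] [-5.84  3.52  5.32] [ 0.086  0.933 -0.021]
```

```bash
python3 - <<'E'
from h import *
s0=get_state(); d=np.array([-np.cos(A),-np.sin(A),0])
hit=move_l(s0["position"]+d*.004,.012,until_force=6); s=get_state(); print(hit,(s["position"]-s0["position"])@d,(s["contact_force"]-s0["contact_force"]).round(2))
let_go(); s=get_state(); print(s["clock"],s["contact_force"].round(2))
n=R.from_rotvec(s["eef_rot"]).as_matrix()[:,2]
hit=move_l(s["position"]-n*.06,.2,until_force=10); print(hit)
grab(40)
p=cw(.078,0,.15); rr=rot(A).as_rotvec(); movep(p,rr); s=get_state(); print(s["clock"],s["finger_gap"],(s["position"]-p).round(4))
for n,(x0,y0,x1,y1),k in (("side",(210,130,350,250),4.9),("top",(225,150,350,270),4.9)):
    f=grab_frame(n); cv2.imwrite(f"pics/{n}7.png",cv2.convertScaleAbs(cv2.resize(f["img"][y0:y1,x0:x1,::-1],None,fx=k,fy=k,interpolation=cv2.INTER_CUBIC),alpha=1.4))
E
```

```text
True 0.00013000983282092731 [ 1.46 -3.55 -1.24]
22.05 [-0.01 -0.28  0.12]
False
23.7083 0.00038492233340002704 [ 0.0007 -0.0002 -0.0006]
```

View pics/side7.png

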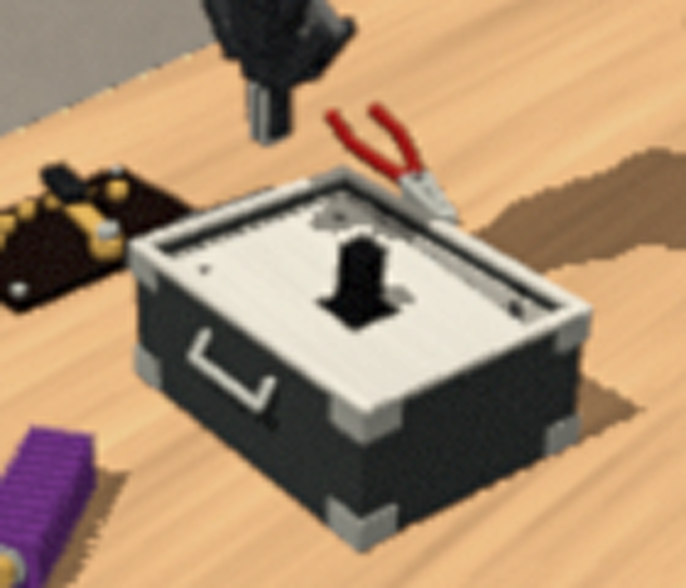

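View pics/top7.png

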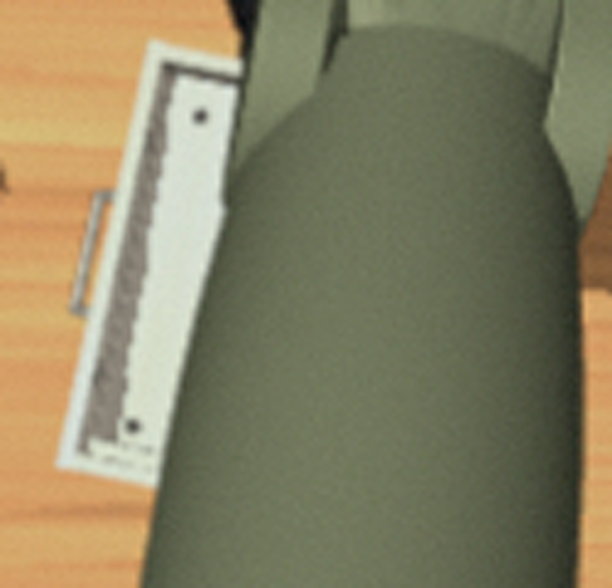

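Divider tucked in, its post at (360,280), and its free edge resting on the roller. Pressing the catch edge down by feel with the shut fingertips.

```bash
python3 - <<'E'
from h import *
sleep(.1); s0=get_state()
hit=move_l(cw(.078,0,.092),.2,until_force=10); print(hit)
z=.092; h=False
h=move_l(cw(.078,0,.070),.02,until_force=4); s=get_state(); print("touch",h,s["position"][2].round(4),(s["contact_force"]-s0["contact_force"]).round(1))
for lim in (10,14,18,22):
    h=move_l(cw(.078,0,.055),.015,until_force=lim); s=get_state(); print(lim,h,s["clock"],s["position"][2].round(4),(s["contact_force"]-s0["contact_force"]).round(1))
    if (s["contact_force"]-s0["contact_force"])[2]>20: break
E
```

```text
False
touch False 0.0701 [ 0.5  1.1 -0.4]
10 True 26.1417 0.0646 [-1.1  0.8  4.3]
14 True 26.4167 0.0647 [-1.5  0.1  4.9]
18 True 26.7083 0.0646 [-1.3  0.7  4.9]
22 True 27.0167 0.0647 [-1.6  0.4  5.3]
```

No resistance at 82 mm where the tilted plate should have been. Firm contact came at 64.6 mm, so it may already have snapped in during the tilt-down. Checking by feel at the lip side and the catch corners, and by eye.

```bash
python3 - <<'E'
from h import *
def probe(x,y,lim=6):
    p=cw(x,y,.075); move_l([*p[:2],.075],.25)
    h=move_l(cw(x,y,.058),.03,until_force=lim); s=get_state(); print((x,y),h,"z",s["position"][2].round(4),round(s["clock"],1)); move_l([*p[:2],.075],.2)
probe(.084,.045); probe(.084,-.045)
move_l(cw(.084,0,.14),.25)
movep(cw(-.06,.04,.14),rot(A).as_rotvec())
probe(-.06,.04)
move_l(cw(-.06,.04,.14),.25)
movep([.452,.2955,.14],rot(np.radians(90)).as_rotvec())
print(get_state()["clock"])
for n,(x0,y0,x1,y1),k in (("side",(225,150,345,240),6.5),("top",(225,150,350,270),4.9)):
    f=grab_frame(n); cv2.imwrite(f"pics/{n}8.png",cv2.convertScaleAbs(cv2.resize(f["img"][y0:y1,x0:x1,::-1],None,fx=k,fy=k,interpolation=cv2.INTER_CUBIC),alpha=1.4))
E
```

```text
(0.084, 0.045) True z 0.0646 27.8
(0.084, -0.045) True z 0.0647 28.9
(-0.06, 0.04) True z 0.0646 31.2
32.9583
```

View pics/side8.png

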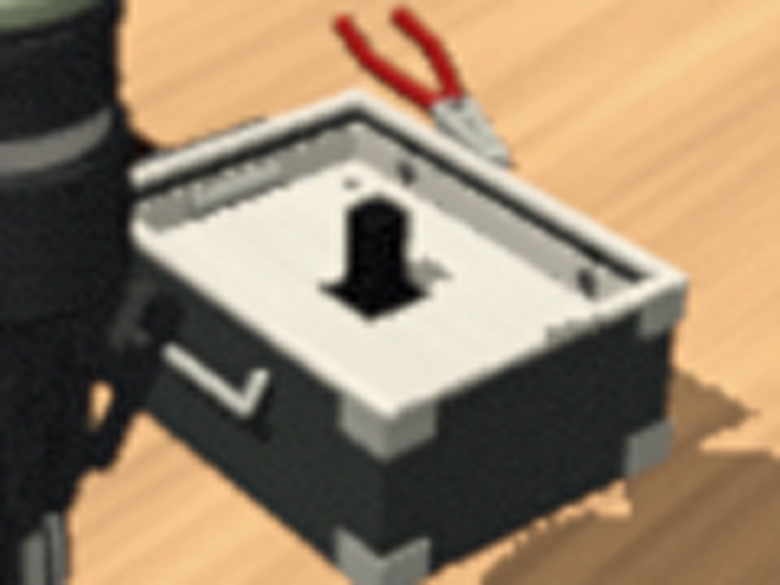

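View pics/top8.png

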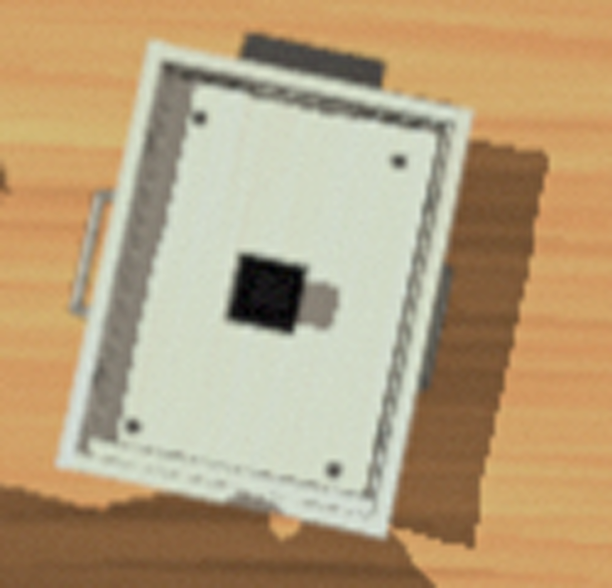

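The plate feels level: top at 64.6–64.7 mm at both catch corners and at the lip side, so the ledges are at 59.6. At that height a 197 mm plate must lie under both lip and roller. The picture agrees, with the gap now wide under the catch at (240,190). Now the core.

```bash
python3 - <<'E'
from h import *
import pickle
f=grab_frame("top"); g=grab_frame("side"); pickle.dump({"top":f,"side":g},open("F8.pkl","wb"))
for n,ff in(("top",f),("side",g)):
    im=ff["img"]; uv=proj(ff,[cw(0,0,.1086)])[0]; b=np.zeros(im.shape[:2],bool); b[int(uv[1])-14:int(uv[1])+18,int(uv[0])-14:int(uv[0])+14]=1
    m=(im.max(2)<45)&b; 
    if n=="top":
        q=np.argwhere(m)[:,::-1]; P=atz(ff,q,.1086)[:,:2]; print("post rect",cv2.minAreaRect((P*1000).astype(np.float32)), "case ctr",cw(0,0,0))
for cam,fr in(("top",f),("side",g)):
    for d in tip_of(cam,"divider_post"): print(cam,d["score"],atz(fr,d["centre"],.0866)[0])
hit=move_l([.452,.2955,.02],.2,until_force=10); print(hit)
hit=move_l([.452,.2955,.001],.08,until_force=6); print(hit,get_state()["position"])
grab(40); s=get_state(); print(s["finger_gap"]*85,s["position"],s["contact_force"].round(2))
move_l([.452,.2955,.18],.25); s=get_state(); print(s["clock"],s["finger_gap"]*85,s["contact_force"].round(2))
g=grab_frame("side"); cv2.imwrite("pics/s9.png",cv2.resize(g["img"][130:300,120:340,::-1],None,fx=3.4,fy=3.4))
E
```

```text
post rect ((557.8092651367188, -10.865579605102539), (31.31521987915039, 30.41481590270996), 79.92869567871094) case ctr [ 0.5625 -0.012   0.    ]
top 0.61 [ 0.55889629 -0.01175495  0.0866    ]
side 0.58 [ 0.55326066 -0.00729651  0.0866    ]
False
False [0.45197775 0.29549943 0.00120284]
-0.36444501730869117 [0.45238814 0.29570008 0.00150086] [-0.52 -0.27 -0.34]
35.475 0.05013005050689418 [-0.7   0.51  0.47]
```

View pics/s9.png

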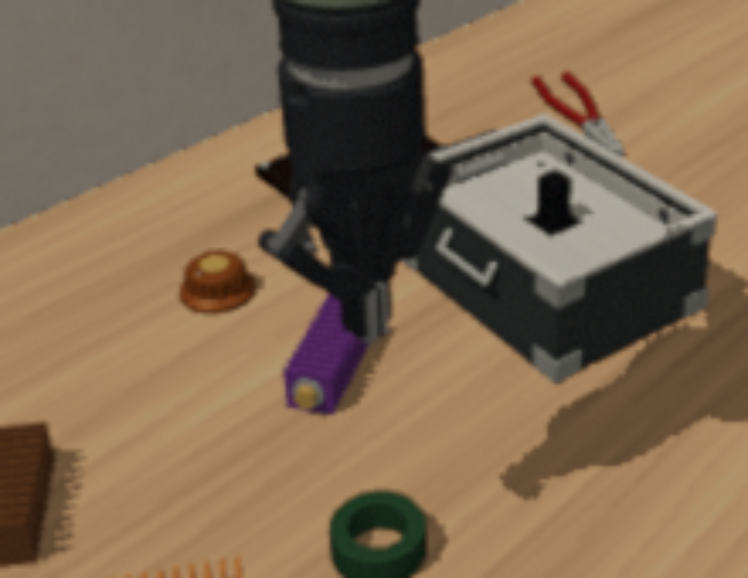

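The fingers were still shut from pressing, so they just dipped into the ring's hole; the ring at (378,535) is untouched. Reopening and gripping it properly.

```bash
python3 - <<'E'
from sil import *
let_go()
g=grab_frame("side")
for d in silhouettes("side","core_center")[:1]: print(fitpose(g,d["mask"],M["core_center"],np.array([.452,.296,0])))
hit=move_l([.452,.2955,.03],.3,until_force=10); print(hit)
hit=move_l([.452,.2955,.001],.1,until_force=6); print(hit,get_state()["position"])
grab(40); s=get_state(); print(s["finger_gap"]*85,s["position"],s["contact_force"].round(2))
move_l([.452,.2955,.18],.3); s=get_state(); print(s["clock"],s["finger_gap"]*85,s["contact_force"].round(2))
g=grab_frame("side"); cv2.imwrite("pics/s10.png",cv2.resize(g["img"][130:300,120:340,::-1],None,fx=3.4,fy=3.4))
for d in silhouettes("side","core_center")[:2]: print(d["score"],fitpose(g,d["mask"],M["core_center"],np.array([.452,.296,0]),z0=.1788))
E
```

```text
(array([0.45423371, 0.29549119, 0.05879587]), np.float64(0.06556302245533518))
False
False [0.45254754 0.29579536 0.00192049]
61.342699892926795 [0.45279644 0.2959466  0.00214667] [-0.76 -0.23  6.06]
38.5917 61.394376097535726 [ 0.04 -0.79 -2.74]
0.8 (array([0.44924135, 0.29354299, 0.1928889 ]), np.float64(0.2676569098587447))
```

View pics/s10.png

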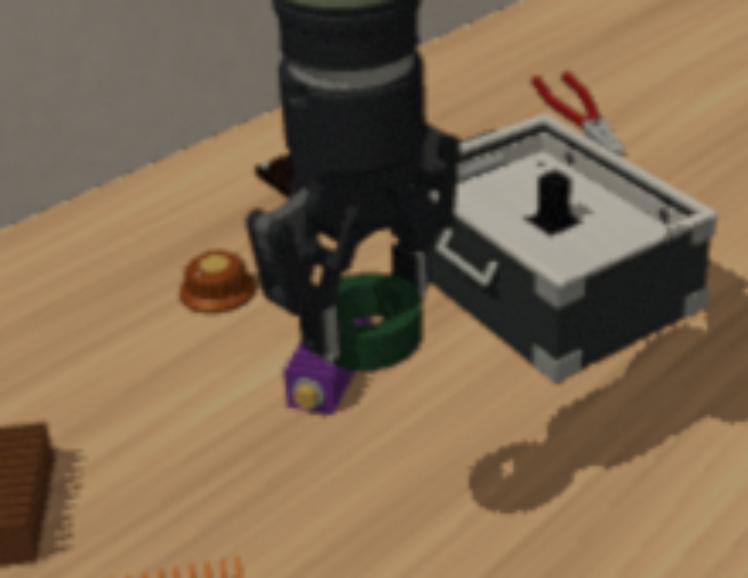

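```bash
python3 - <<'E'
from sil import *
import pickle
g=pickle.load(open("F8.pkl","rb"))["side"]
for x in (.448,.4525,.457):
    q=M["core_center"][0]+[x,.2957,.1788]; uv=proj(g,q); e=((uv-[120,130])*3.4); print(x,"right",e[:,0].max().round(1),"bottom",e[:,1].max().round(1))
im=cv2.imread("pics/s10.png"); m=(im[:,:,1].astype(int)>im[:,:,2]+20)&(im[:,:,1]>im[:,:,0]+10)
m[:, :280]=0; m[:,470:]=0; m[:250]=0;m[400:]=0
y,x=np.nonzero(m); print(x.max(),y.max(),np.percentile(x,99.5),np.percentile(y,99.5))
E
```

```text
0.448 right 426.3 bottom 372.7
0.4525 right 420.7 bottom 369.3
0.457 right 415.2 bottom 365.9
416 365 416.0 364.6500000000001
```

```bash
python3 - <<'E'
from sil import *
import pickle
FF=pickle.load(open("F8.pkl","rb"))
for n in ("top","side"):
    f=FF[n]; im=f["img"]; c=cw(0,0,.088); uv=proj(f,[c])[0]; b=np.zeros(im.shape[:2],bool); b[int(uv[1])-16:int(uv[1])+18,int(uv[0])-14:int(uv[0])+14]=1
    m=(im.max(2)<45)&b
    lab=cv2.connectedComponents(m.astype(np.uint8))[1]; m=lab==np.argmax(np.bincount(lab.ravel())[1:])+1
    p,e=fitpose(f,m,[box(-.011,.011,.022,.0646,.1086)],np.array([c[0],c[1],A]))
    q=R.from_euler("z",-A).as_matrix()[:2,:2]@(p[:2]-C); print(n,m.sum(),p,e,"case",q)
E
```

```text
top 169 [ 0.5577692  -0.01103029 -0.13958643] 0.37573964497041423 case [-4.82873919e-03  6.35401647e-05]
side 147 [ 0.55983582 -0.01085977 -0.16020436] 0.24038461538461542 case [-0.00283097  0.00061934]
```

```bash
python3 - <<'E'
from sil import *
import pickle
FF=pickle.load(open("F8.pkl","rb"))
f=FF["top"]; im=f["img"]
cr=cv2.resize(im[185:240,255:310,::-1],None,fx=10,fy=10,interpolation=cv2.INTER_NEAREST); cr=cv2.convertScaleAbs(cr,alpha=2)
for z,h,c in((.0646,.011,(0,0,255)),(.1086,.011,(0,255,0))):
    P=[cw(-.0004+a*h,.001+b*h,z) for a,b in((-1,-1),(1,-1),(1,1),(-1,1))]
    uv=(proj(f,P)-[255,185]+.5)*10; cv2.polylines(cr,[np.round(uv).astype(np.int32)],True,c,1)
cv2.imwrite("pics/post.png",cr)
g=FF["side"]
cr=cv2.resize(g["img"][170:215,260:315,::-1],None,fx=10,fy=10,interpolation=cv2.INTER_NEAREST); cr=cv2.convertScaleAbs(cr,alpha=1.6)
for z,h,c in((.0646,.011,(0,0,255)),(.1086,.011,(0,255,0))):
    P=[cw(-.0004+a*h,.001+b*h,z) for a,b in((-1,-1),(1,-1),(1,1),(-1,1))]
    uv=(proj(g,P)-[260,170]+.5)*10; cv2.polylines(cr,[np.round(uv).astype(np.int32)],True,c,1)
cv2.imwrite("pics/post_s.png",cr)
E
```

```text
(no output)
```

View pics/post.png

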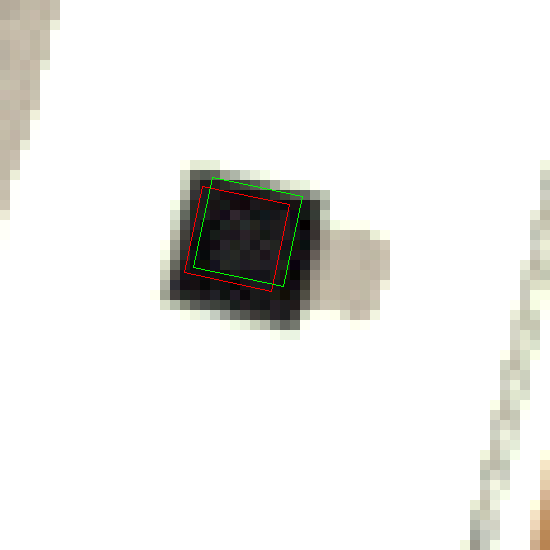

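View pics/post_s.png

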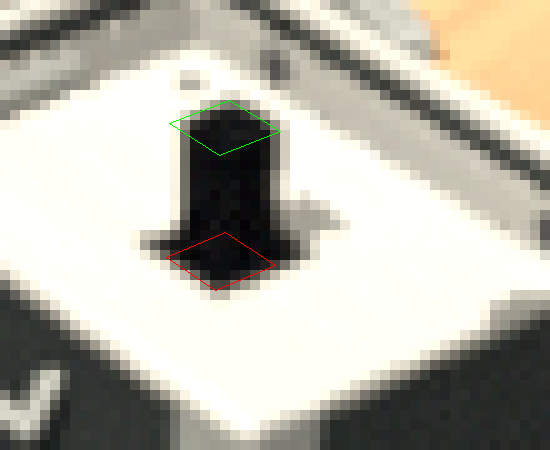

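```bash
python3 - <<'E'
from h import *
r=rot(A+np.pi/2).as_rotvec(); x,y=-.002,0.
movep(cw(x,y,.18),r); s0=get_state(); print(s0["clock"],(s0["position"]-cw(x,y,.18)).round(4))
hit=move_l(cw(x,y,.125),.2,until_force=10); print(hit)
hit=move_l(cw(x,y,.075),.06,until_force=5); s=get_state(); print(hit,s["position"][2],(s["contact_force"]-s0["contact_force"]).round(2))
if not hit:
    hit=move_l(cw(x,y,.058),.02,until_force=4); s=get_state(); print(hit,s["position"].round(4),(s["contact_force"]-s0["contact_force"]).round(2),s["clock"])
f=grab_frame("side"); cv2.imwrite("pics/s11.png",cv2.resize(f["img"][110:250,190:360,::-1],None,fx=4.2,fy=4.2))
E
```

```text
39.925 [-0.0004  0.0011 -0.0003]
False
False 0.07500913217553962 [ 1.57 -3.85 -1.79]
True [ 0.5611 -0.0117  0.0667] [-0.17 -1.48  5.98] 41.8583
```

View pics/s11.png

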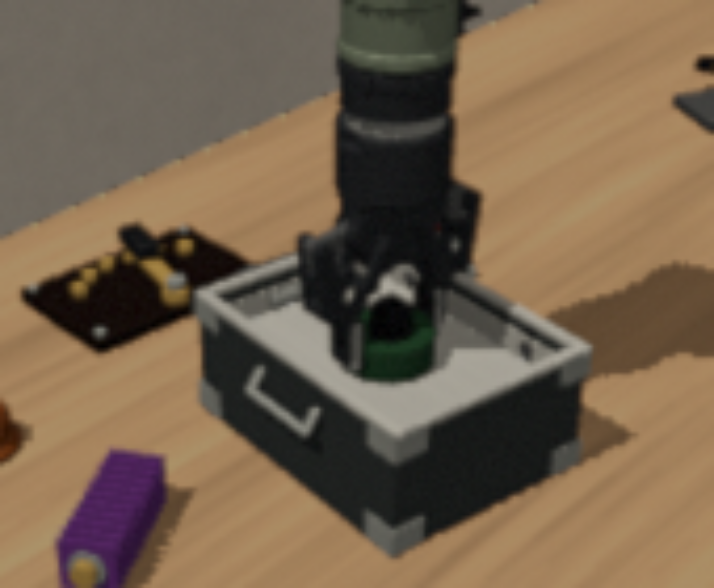

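The ring reached the divider at TCP z 66.7 mm, exactly as expected, with the post inside it. Release, retreat and check.

```bash
python3 - <<'E'
from h import *
let_go(); hit=move_l(cw(-.002,0,.20),.2,until_force=12); print(hit)
set_joints([-1.2,.0,-.193,1.052,0,1.437]); s=get_state(); print(s["clock"],s["position"],s["contact_force"].round(2))
for n,(x0,y0,x1,y1),k in (("side",(225,150,345,240),6.5),("top",(225,150,350,270),4.9)):
    f=grab_frame(n); cv2.imwrite(f"pics/{n}12.png",cv2.convertScaleAbs(cv2.resize(f["img"][y0:y1,x0:x1,::-1],None,fx=k,fy=k,interpolation=cv2.INTER_CUBIC),alpha=1.4))
    cv2.imwrite(f"pics/{n}12f.png",cv2.resize(f["img"][:,:,::-1],(768,576)))
E
```

```text
False
45.1917 [ 0.26448374 -0.47550759  0.40901511] [-0.48  0.55  0.13]
```

View pics/side12.png

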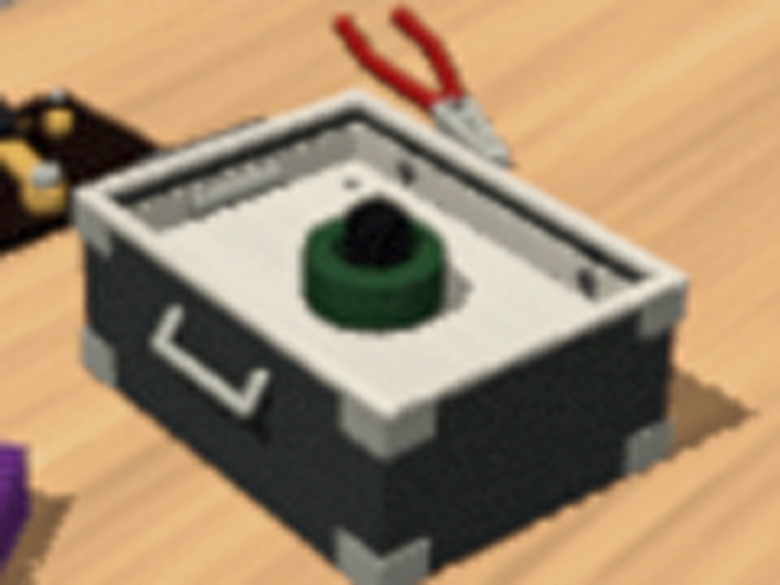

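View pics/top12.png

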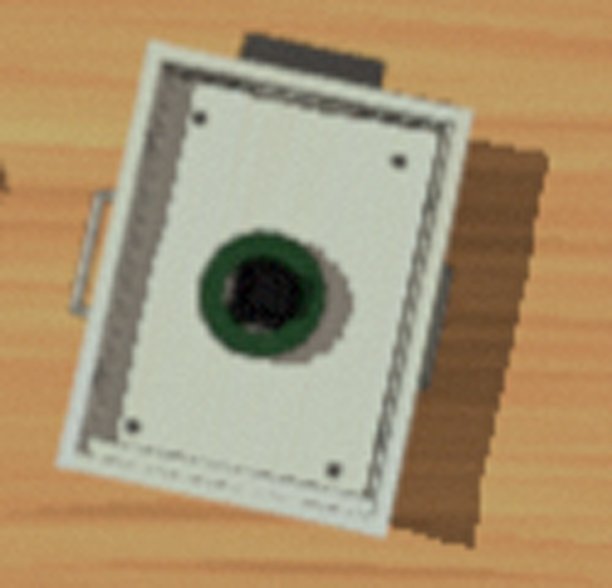

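View pics/top12f.png

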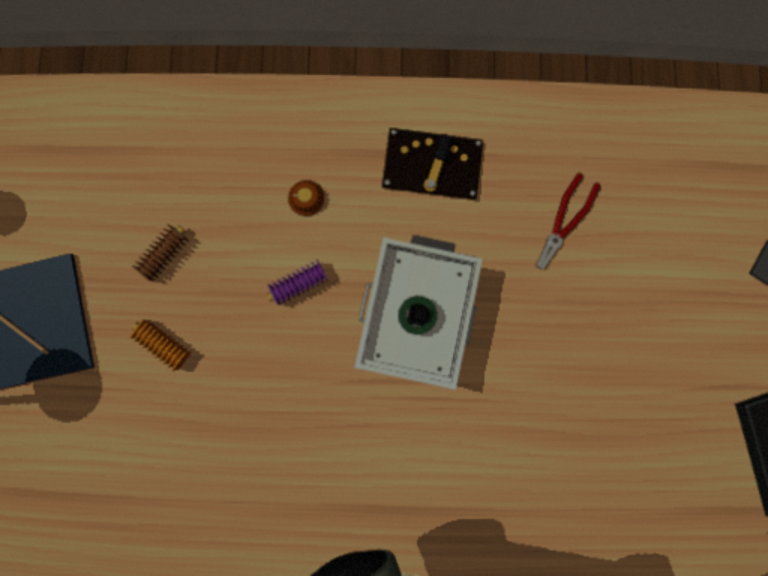

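The core lies flat round the post (centre (262,295) in the top crop). The divider is level, and the pliers (570,220) and knob (306,197) are where they were. Handing in.

```bash
python3 - <<'E'
from cell import *
sign_off(); print(get_state()["clock"])
E
```

```text
the job is handed in; nothing more can be done
the job is handed in; nothing more can be done
```

I packed the case in the order asked and handed it in at about 45 s, well inside the 72 s limit.

- **Load:** the silver (aluminium) dummy load lies flat on the floor of the bay. It touched down at the expected height, with its brass end short of the rib.
- **Divider:** I tucked it under the lip at about 13°, drew it back to the lip wall, tilted it down onto the roller and pressed the catch edge to 22 N. Fingertip touches at both catch corners and near the lip then read 64.6–64.7 mm, so it lies level on ledges at about 59.6 mm. At that height a 197 mm plate must lie under both the lip and the roller.
- **Core:** it lies flat on the divider around the post, and it touched down at the expected height. The last pictures show the pliers and the tuning knob unmoved.

**What disagreed or went wrong:**
- **No snap felt:** I expected about 10 N at the catch, but the first downward move passed through without tripping its 4 N stop. That the divider is home rests on the later touches, the 22 N press and the pictures.
- **Ledge height:** the camera estimate was about 61 mm; the felt value was 59.6 mm.
- **First try at the core:** it failed because the fingers were still shut from pressing. They dipped into the ring's hole without moving it, and the second try worked.

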